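# Seat the sample tray and latch it

### The job

With a fingertip, gently push the white vial tray along its rails, without gripping or lifting it, until its feet drop into the notches; then push the steel latch by its black peg until it has swung fully in over the tray's edge. Keep the three vials standing in the tray's rack and leave the other things on the bench where they are.

Things in the scene. Friction and masses are not known exactly. Their poses are not given: they have to be found in the camera images.
- bed: Grey rail bed fixed to the bench, 410 x 156 mm; origin at the centre of its underside; its +x is the way the tray must slide, z up. On its 12 mm base plate lie four steel rails along x, tops 18 mm above the bench. Along each long side a guide strip, 31 mm high, 8 mm thick, keeps the tray on course (2.5 mm play each side).
- tray: Loose white tray, 200 (x) x 130 (y) mm, about 0.8 kg, on the rails, x along the bed's x, 75 to 140 mm short of the notches. Origin at its centre at the bottom of its feet: 18 mm above the bench on the rails, 12 mm once dropped. Feet 8 mm high, 14 mm long: front two (x = 80 mm) on the inner rails, rear two (x = -80 mm) on the outer, so all four drop together. Board top at z = 18 mm.
- push_plate (a point): Centre of the rear face (the one to push) of the upright plate across the tray's rear end: 120 mm wide, 8 mm thick, from z = 18 to 52 mm of the tray. This point is at tray x = -100, z = 36 mm. Pushing takes about 4 to 8 N; once dropped it resists (never over 30 N). Along the tray's middle stands a grey rack, 150 x 36 mm, top at z = 40 mm, with five vial holes.
- seat (a point): Fixed point of the bed, at bed x = 75 mm, 12 mm above the bench: where the tray's origin lies once dropped. Each rail has one notch 20 mm long and 6 mm deep: the two inner rails (bed y = +-30 mm) at bed x = 155 mm, the two outer (y = +-52 mm) at x = -5 mm. The tray's feet have 3 mm play each way in them. There is no other end stop.
- latch (a joint): Swing latch turning level about an upright pivot. 0 rad: arm along the bed's +x, beside the tray (open, starts at 0 to 0.35); grows as it swings clockwise seen from above, in over the tray's edge; 1.57: arm square across, towards the bed's -y; stop at 1.6. Stays where left; about 1 N at the peg moves it.
- latch_pivot (a point): Pivot of the latch, at bed x = 50, y = 92 mm, on the underside of the latch's steel arm, 33 mm above the bench. The arm is 8 mm thick, 14 mm wide and reaches 57 mm from the pivot. It clears the top of the seated tray by 3 mm and is blocked by a tray still up on the rails.
- latch_peg (a point): Top centre of the upright black peg on the latch arm, 12 mm in diameter, 42 mm from the pivot; it stands 30 mm above the arm, from 41 to 71 mm above the bench.
- vial1: Loose glass vial with a white cap, 22 mm in diameter, 54 mm high, standing 16 mm deep in the tray's rack, its top at 78 mm above the bottom of the tray's feet; origin at the centre of its underside. To stay standing in the rack.
- vial2: Loose glass vial with a white cap, 22 mm in diameter, 54 mm high, standing 16 mm deep in the tray's rack, its top at 78 mm above the bottom of the tray's feet; origin at the centre of its underside. To stay standing in the rack.
- vial3: Loose glass vial with a white cap, 22 mm in diameter, 54 mm high, standing 16 mm deep in the tray's rack, its top at 78 mm above the bottom of the tray's feet; origin at the centre of its underside. To stay standing in the rack.
- beaker: Loose glass beaker, 66 mm in diameter, 85 mm high, near the bed on the latch's side; origin under its centre. Leave alone.
- amber_bottle: Loose amber bottle, 66 mm in diameter, 140 mm high, beside the bed on the side away from the latch; origin under its centre. Leave alone.
- jar: Loose white jar, 56 mm in diameter, 70 mm high; origin under its centre. Leave alone.
- spatula: Loose steel laboratory spatula, 170 mm long, 6 mm thick, lying on the bench; origin under its centre. Leave alone.
- filter_box: Loose carton 90 x 70 x 40 mm; origin under its centre. Leave alone.
- weigh_dish: Loose white dish, 90 mm in diameter, 25 mm high; origin under its centre. Leave alone.
- reagent: Loose white bottle, 60 mm in diameter, 110 mm high, beside the bed on the side away from the latch; origin under its centre. Leave alone.

How it is judged:
On the way, in this order (a step that is already met when the one before it is completed fails the run):
1. the tray has dropped into the notches (horizontal distance between tray and seat below 0.006 m and z of tray in the frame of bed below 0.0145 m and angle between the x axis of tray and the x axis of bed, either way round below 0.06 rad), for 0.2 s.
2. the latch is swung in over the seated tray (all of step 1 and value of joint latch above 1.3 rad), for 0.2 s.
At the end, for the whole second after the job is handed in: Tray in the notches (within 6 mm of the seat in plan, at most 2.5 mm above fully dropped, within 0.06 rad), at rest; latch above 1.3 rad; vials standing in the rack (tilt under 0.2 rad, raised under 6 mm); bystanders within 30 mm of their starts (all of step 2 and linear speed of tray below 0.01 m/s and angle between each of vial1, vial2, vial3's own z axis and vertical below 0.2 rad and z of each of vial1, vial2, vial3 in the frame of tray below 0.03 m and distance of each of beaker, amber_bottle, jar, spatula, filter_box, weigh_dish, reagent from where it was at the start of the episode below 0.03 m); the robot touches nothing.
It fails at once if the tray is gripped or rammed (over 35 N between fingers and tray) (contact force between the fingers and tray above 35 N).
It fails at once if the tray is lifted off its rails (12 mm or more) (z of tray in the frame of bed above 0.03 m).
It fails at once if the tray is tipped (angle between tray's own z axis and vertical above 0.2 rad).
It fails at once if a vial is lifted out or tipped (z of any of vial1, vial2, vial3 in the frame of tray above 0.036 m or angle between any of vial1, vial2, vial3's own z axis and vertical above 0.4 rad).
It fails at once if a bystander is lifted or moved by more than 30 mm (distance of any of beaker, amber_bottle, jar, spatula, filter_box, weigh_dish, reagent from where it was at the start of the episode above 0.03 m).
It also fails if it takes over 51 s, if anything falls off the work surface, if the arm or the gripper's body presses on something with over 40 N, if the wrist force passes 120 N, or if a joint passes its speed limit or range.

### The arm

A 6-joint arm with a two-finger parallel gripper is mounted at the origin on the work surface. World frame = base frame: x ahead of the robot, y to its left, z up, the work surface at z = 0. Lengths are in m, angles in rad, forces in N, time in s.
With the tool pointing down it reaches from about 0.35 to 0.975 m from the base axis. Payload 4.9 kg.
Tool frame: the origin (TCP) lies midway between the tips of the shut fingers; the grasp point (between the pads) lies ctrl.grip_point_offset behind it (ctrl.grip_point_offset is the distance from the TCP to the grasp point, in m); x points along the fingers, y is the direction in which the jaws open and shut, and the axes are right-handed (so a half turn about x gives the same grasp; the last joint's range is limited). The gripper opens to 85 mm and grips with 20 to 120 N. Pads are 22 mm wide; open, the fingers measure 114 mm over their backs; the gripper's body (76 mm by 85 mm) begins 54 mm behind the grasp point. The pads swing forward as they close: fully open they stand 13 mm farther back than shut.
Start: joints at [-1.283, 0.053, 1.613, -0, 1.476, -0.119], TCP at [0.247, -0.574, 0.231] pointing down, gripper open.
Joint ranges: [-3.01, 3.01], [-1.01, 2.22], [0.06, 2.58], [-1.02, 4.17], [0.09, 2.62], [-3.14, 3.14]. Speed limits (rad/s): [2.57, 2.57, 3.14, 3.14, 3.14, 3.14].

### API

Orientations are given as a rotation vector (axis times angle).
In Python, from station import ctrl gives the robot as it stands. The module is installed in compiled form; this text tells all that it offers.
- The arm moves only by the tool drive_tool, never from a script. Its argument "commands" is text: rows parted by semicolons, each of 5 numbers parted by spaces: the closure, from -1 (fully open) to 1 (shut), so that 0 is half open, then the shift along the tool's x, y, z in units of 40 mm (1.0 is 40 mm), then the turn about the tool's x in units of 5 degrees (1.0 is 5 degrees). A call has 1 to 8 rows; each row is the pose to reach, as a shift and turn from the pose commanded when the call began, along the tool's axes at that moment; what a row does not reach only later rows make up. A row lasts 1/12 s, in which the tool goes at most 41.7 mm and 7.16 degrees, less where a joint would pass 70% of its speed; a pose out of reach is approached as far as the arm can. A call with a gripper value outside its range is refused whole. The fingers move at their own pace and stop on an object; "newtons" is the grip in N (left out, the last holds). Time passes only in rows, so rows that repeat a pose let the fingers close. It gives the time, the measured TCP pose, the force and the opening at its end, in the units of the state.
- ctrl.get_obs(): the state, without advancing time (a new reading comes with each control period).
- ctrl.get_image(name): name is "scene" or "top" or "wrist"; returns (picture, depth): 420x560x3 uint8, blue, green, red; 420x560 float32, m along the optical axis (not along the pixel's ray), 0 where there is no reading.
- ctrl.camera_info(name): a dict with "K" (3x3 intrinsics, pixels), "T" (4x4, takes a point from camera to world coordinates). Camera axes: x right, y down, z forward; pixel columns grow to the right and rows downward; lengths in m; the calibration is good to about 2 mm. A picture is of the moment at which its call begins: read the wrist's pose just before it. camera_info takes no time and is no camera call; for the wrist camera it gives the pose at the moment of the call.
- ctrl.finish_job(): hands the job in, once; it reports no verdict.
The state is a dict: "t": time; "q": joint angles; "dq": joint speeds; "effort": joint torques, N m; "tool_pos": TCP position; "tool_rot": TCP orientation; "contact_force": force on the tool from outside, world axes, zero at the start; "wrist_torque": the same for the moment, N m; "opening": finger opening in m.
Only numpy, scipy, OpenCV 4.12 (cv2) and the standard library are available. Lean on these libraries where they do the work, as an engineer would, in place of code of your own. Each camera call takes 0.05 s, during which the arm holds its last target.

## Working session

There is one attempt and no reset: what is moved stays moved. The work goes in short steps, Python scripts to look and compute and a tool call to move; the robot and the scene stay as the last step left them, time stands still between calls to the robot, and variables do not carry over. Pictures are saved under pics/ and viewed, and the job is handed in when it is done.

Besides the shell and the picture viewer there is one more tool, called after "Call:" as name(argument=value, ...) on one line, values as JSON. drive_tool: Moves the arm, as the interface text tells. Its arguments: {"type":"object","properties":{"commands":{"type":"string"},"newtons":{"type":"number"}},"required":["commands"]}

```bash
mkdir -p pics; ls
python3 - <<'E'
from station import ctrl
import cv2,numpy as np
o=ctrl.get_obs();print(o, ctrl.grip_point_offset)
for n in("scene","top"):
    p,d=ctrl.get_image(n);cv2.imwrite(f"pics/{n}0.png",p);np.savez(f"{n}0.npz",p=p,d=d,**{k:np.array(v) for k,v in ctrl.camera_info(n).items() if k in("K","T")})
    print(n,ctrl.camera_info(n))
E
```

```text
pics
{'t': 0.0, 'q': array([-1.28295439e+00,  5.33639615e-02,  1.61430014e+00,  2.15395119e-05,
        1.47599019e+00, -1.19008251e-01]), 'dq': array([-0.0003308 ,  0.00075296,  0.00014565, -0.00136222,  0.00071256,
       -0.00081513]), 'effort': array([ 1.71694533e-03, -3.93677688e+01, -3.70179713e+01, -2.54153622e-05,
        7.07662912e-03,  1.46338536e-06]), 'tool_pos': array([ 0.24714739, -0.57338091,  0.23005495]), 'tool_rot': array([ 1.9982463 ,  0.41432263, -1.9985574 ]), 'contact_force': array([0.14595297, 0.61452276, 1.35848154]), 'wrist_torque': array([ 0.09031937, -0.06882293, -0.00181475]), 'opening': 0.08533635783085236} 0.0187
scene {'K': array([[480.18714528,   0.        , 278.03691244],
       [  0.        , 480.18714528, 211.37488243],
       [  0.        ,   0.        ,   1.        ]]), 'T': array([[-0.16915189,  0.80470134, -0.5690724 ,  1.24154843],
       [ 0.98555332,  0.13312075, -0.10470682,  0.10198468],
       [-0.00850237, -0.57856255, -0.8155937 ,  1.05530222],
       [ 0.        ,  0.        ,  0.        ,  1.        ]])}
top {'K': array([[486.68606219,   0.        , 284.63091175],
       [  0.        , 486.68606219, 209.24541512],
       [  0.        ,   0.        ,   1.        ]]), 'T': array([[-0.01113647, -0.99850096,  0.0535892 ,  0.47347267],
       [-0.99974817,  0.01216254,  0.01885913, -0.0411491 ],
       [-0.01948264, -0.05336568, -0.99838496,  1.54412179],
       [ 0.        ,  0.        ,  0.        ,  1.        ]])}
```

View pics/scene0.png

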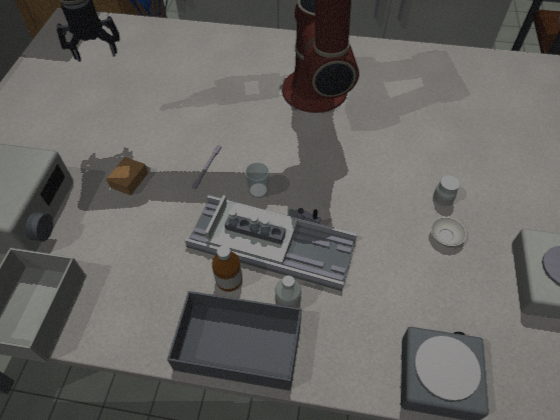

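View pics/top0.png

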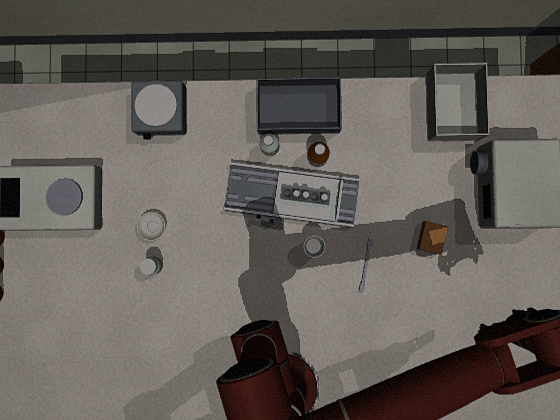

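Run:
```python
import cv2
p=cv2.imread("pics/top0.png")[125:275,210:380];cv2.imwrite("pics/tc.png",cv2.resize(p,None,fx=4.5,fy=4,interpolation=cv2.INTER_CUBIC)[:, :])
p=cv2.imread("pics/scene0.png")[155:305,170:370];cv2.imwrite("pics/sc.png",cv2.resize(p,None,fx=4,fy=4,interpolation=cv2.INTER_CUBIC))
```

```text
(no output)
```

View pics/tc.png

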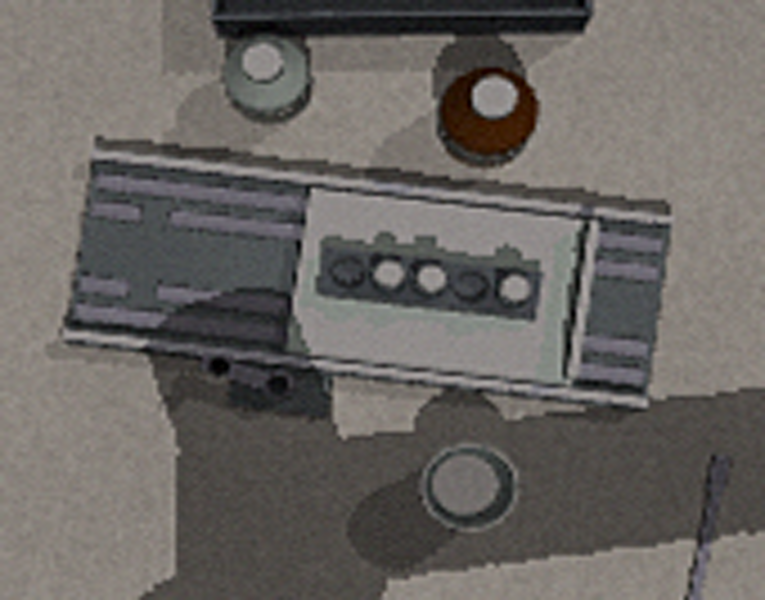

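View pics/sc.png

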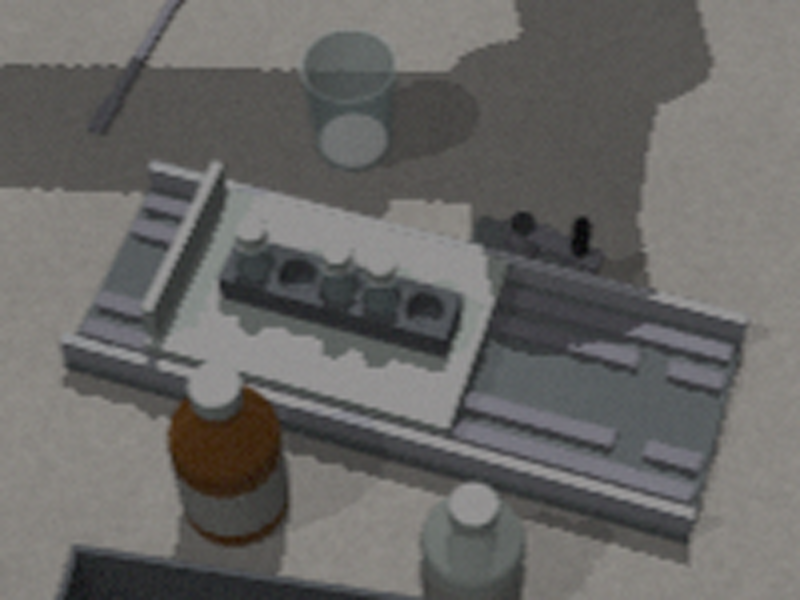

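```bash
cat > h.py <<'E'
import numpy as np,cv2
def ray(c,uv,z):
    uv=np.atleast_2d(np.array(uv,float));K=c['K'];T=c['T']
    r=np.c_[(uv-[K[0,2],K[1,2]])/K[0,0],np.ones(len(uv))]@T[:3,:3].T
    o=T[:3,3];return o+r*((z-o[2])/r[:,2])[:,None]
def proj(c,P):
    T=c['T'];q=(np.atleast_2d(P)-T[:3,3])@T[:3,:3];return q[:,:2]/q[:,2:]*c['K'][0,0]+[c['K'][0,2],c['K'][1,2]]
def fit(L,W): # 2D rigid
    a,b=L.mean(0),W.mean(0);A=(L-a);B=(W-b)
    th=np.arctan2((A[:,0]*B[:,1]-A[:,1]*B[:,0]).sum(),(A*B).sum());R=np.array([[np.cos(th),-np.sin(th)],[np.sin(th),np.cos(th)]])
    return th,R,b-R@a
E
python3 - <<'E'
from h import *
top=np.load("top0.npz");sc=np.load("scene0.npz")
tc=lambda l:np.array(l,float)/[4.5,4]+[209.5,124.5]
s=lambda l:np.array(l,float)/4+[169.5,154.5]
L=np.array([[205,-78],[205,78],[-205,-78],[-205,78.]])
wt=ray(top,tc([(95,150),(65,335),(669,210),(645,400)]),.031)[:,:2]
ws=ray(sc,s([(692,516),(747,322),(66,343),(152,166)]),.031)[:,:2]
print(wt,ws)
for w in(wt,ws,(wt+ws)/2):
    th,R,t=fit(L,w);print(th,t,((L@R.T+t)-w).round(4).tolist())
toB=lambda P:(P[:,:2]-t)@R
# peg top z .071
print("peg top",toB(ray(top,tc([(218,366)]),.071)),toB(ray(sc,s([(583,221)]),.071)))
print("pivot",toB(ray(top,tc([(278,383)]),.041)),toB(ray(sc,s([(523,223)]),.045)))
# tray plate top rear edge z=.07
print("plate rear top",toB(ray(top,tc([(600,220),(575,382)]),.07)), toB(ray(sc,s([(212,165),(146,304)]),.07)))
print("front edge board",toB(ray(top,tc([(308,190),(290,352)]),.036)),toB(ray(sc,s([(511,262),(450,428)]),.036)))
print("vials",toB(ray(top,tc([(389,274),(432,278),(515,289)]),.096)))
print("beaker",toB(ray(top,tc([(470,485)]),.085)))
np.savez("bed.npz",th=th,t=t)
for c,n in((top,"top"),(sc,"scene")):
    d=c['d'];uu,vv=np.meshgrid(np.arange(560),np.arange(420))
    Z=d.ravel()[:,None];K=c['K'];P=np.c_[(uu.ravel()-K[0,2])/K[0,0],(vv.ravel()-K[1,2])/K[0,0],np.ones(uu.size)]*Z@c['T'][:3,:3].T+c['T'][:3,3]
    b=toB(P);
    m=(d.ravel()>0)&(abs(b[:,0])<300)&(abs(b[:,1])<200)
    b*=1
    m=(d.ravel()>0)&(abs(b[:,0]+.1)<.25)&(abs(b[:,1])<.05)&(P[:,2]>.058)&(P[:,2]<.08)
    print(n,m.sum(),b[m][:,0].min() if m.any() else 0, np.histogram(b[m][:,0],bins=20))
E
```

```text
[[ 0.70517285  0.15526696]
 [ 0.56011084  0.1768836 ]
 [ 0.65251043 -0.24284473]
 [ 0.50475516 -0.22351769]] [[ 0.70775331  0.1559347 ]
 [ 0.56667217  0.17754946]
 [ 0.65229938 -0.24268787]
 [ 0.50791237 -0.2246069 ]]
1.4357910683832724 [ 0.60563732 -0.03355297] [[104.7828, 192.4474], [-49.6526, 213.4226], [49.6513, -213.4238], [-104.7814, -192.4462]]
1.429541872214632 [ 0.60865931 -0.03345265] [[105.985, 191.7876], [-48.3202, 213.7285], [48.3185, -213.7302], [-105.9833, -191.7858]]
1.432666023820442 [ 0.60714831 -0.03350281] [[105.3845, 192.1184], [-48.9866, 213.5766], [48.9851, -213.5781], [-105.383, -192.1169]]
peg top [[0.09017869 0.08738052]] [[0.08974084 0.08579326]]
pivot [[0.0498986  0.09432642]] [[0.04971315 0.09111582]]
plate rear top [[-0.15142072 -0.05511959]
 [-0.14959363  0.06911531]] [[-0.1501054   0.0582825 ]
 [-0.14951626 -0.05345479]]
front edge board [[ 0.04879214 -0.05762447]
 [ 0.0450161   0.06929613]] [[ 0.04937009  0.06551159]
 [ 0.04833458 -0.06232775]]
vials [[-0.01553544  0.00572645]
 [-0.04418205  0.00513425]
 [-0.09969658  0.00642411]]
beaker [[-0.08862254
[... 207 characters left out ...]
2624,
       -0.10616568, -0.09700512, -0.08784456, -0.078684  , -0.06952344,
       -0.06036288, -0.05120232, -0.04204176, -0.0328812 , -0.02372064,
       -0.01456008, -0.00539952,  0.00376104,  0.0129216 ,  0.02208216,
        0.03124272]))
scene 382 -0.1514330382384584 (array([137,  12,   0,   0,   6,  14,  33,   9,   6,  10,   4,  18,  35,
         9,  15,  30,  16,   6,   9,  13]), array([-0.15143304, -0.14224084, -0.13304865, -0.12385645, -0.11466426,
       -0.10547206, -0.09627987, -0.08708767, -0.07789548, -0.06870328,
       -0.05951109, -0.05031889, -0.0411267 , -0.0319345 , -0.0227423 ,
       -0.01355011, -0.00435791,  0.00483428,  0.01402648,  0.02321867,
        0.03241087]))
```

```bash
cat >> h.py <<'E'
from scipy.spatial.transform import Rotation as Ro
def bed():
    b=np.load("bed.npz");th=float(b['th']);c,s=np.cos(th),np.sin(th);return th,np.array([[c,-s],[s,c]]),b['t']
def goto(x,y,z):
    """print tool-unit shift to bed x,y, world z, from the present commanded pose (approx measured)"""
    from station import ctrl
    o=ctrl.get_obs();th,R,t=bed();P=np.r_[R@[x,y]+t,z];M=Ro.from_rotvec(o['tool_rot']).as_matrix()
    d=M.T@(P-o['tool_pos']);print("target",P.round(4),"units",(d/.04).round(3),"mm",(d*1000).round(1))
def stat():
    from station import ctrl
    o=ctrl.get_obs();th,R,t=bed();M=Ro.from_rotvec(o['tool_rot']).as_matrix();A=M.copy();A[:2]=R.T@M[:2]
    print("t",o['t'],"tcp bed",((o['tool_pos'][:2]-t)@R).round(4),"z",o['tool_pos'][2].round(4),"F",o['contact_force'].round(2),"open",o['opening'])
    print("tool axes in bed\n",A.round(3),"\nyaw tool y:",np.degrees(np.arctan2(A[1,1],A[0,1])).round(2))
E
python3 - <<'E'
from h import *
stat();goto(-.19,0,.231)
E
```

```text
t 0.1 tcp bed [-0.5844  0.2823] z 0.2301 F [-0.47  0.11 -0.05] open 0.08535441299169881
tool axes in bed
 [[ 0.002 -0.855 -0.518]
 [ 0.001 -0.518  0.855]
 [-1.    -0.002 -0.   ]] 
yaw tool y: -148.78
target [ 0.581  -0.2217  0.231 ] units [-1.0000e-02 -4.7740e+00 -1.1145e+01] mm [-4.000e-01 -1.910e+02 -4.458e+02]
```

Call:
drive_tool(commands="1 0 -4.77 -11.1 -11.8;1 0 -4.77 -11.1 -11.8;1 0 -4.77 -11.1 -11.8;1 0 -4.77 -11.1 -11.8;1 0 -4.77 -11.1 -11.8;1 0 -4.77 -11.1 -11.8;1 0 -4.77 -11.1 -11.8;1 0 -4.77 -11.1 -11.8", newtons=40)

```text
t: 0.77
tool_pos: [0.4773, -0.33, 0.2309]
tool_rot: [1.325, 1.131, -1.325]
contact_force: [-0.3, -0.3, -0.3]
opening: 0.0001
```

```bash
python3 -c "
from h import *
stat();goto(-.19,0,.13)"
```

```text
t 0.7667 tcp bed [-0.3116  0.0878] z 0.2309 F [-0.32 -0.33 -0.33] open 6.428676041983519e-05
tool axes in bed
 [[ 0.   -0.02 -1.  ]
 [ 0.   -1.    0.02]
 [-1.   -0.   -0.  ]] 
yaw tool y: -91.14
target [ 0.581  -0.2217  0.13  ] units [ 2.522  2.135 -3.082] mm [ 100.9   85.4 -123.3]
```

Call:
drive_tool(commands="1 0 1.9 -2.8 0;1 0 1.9 -2.8 0;1 1 1.9 -2.8 0;1 2 1.9 -2.8 0;1 2.5 1.9 -2.8 0;1 2.5 1.9 -2.8 0;1 2.5 1.9 -2.8 0")

```text
t: 1.35
tool_pos: [0.5679, -0.2326, 0.1284]
tool_rot: [1.328, 1.134, -1.332]
contact_force: [0.2, 0.1, -0.4]
opening: -0.0003
```

```bash
python3 -c "
from h import *
from station import ctrl
stat();goto(-.18,0,.04)
for n in('scene','wrist'):
    p,d=ctrl.get_image(n);cv2.imwrite(f'pics/{n}1.png',p if n=='wrist' else cv2.resize(p[140:310,150:380],None,fx=3,fy=3))
"
```

```text
t 1.35 tcp bed [-0.2026  0.0115] z 0.1284 F [ 0.18  0.13 -0.4 ] open -0.0002847327159676415
tool axes in bed
 [[ 0.002 -0.025 -1.   ]
 [ 0.006 -1.     0.025]
 [-1.    -0.006 -0.002]] 
yaw tool y: -91.44
target [ 0.5824 -0.2118  0.04  ] units [ 2.209  0.287 -0.568] mm [ 88.3  11.5 -22.7]
```

View pics/scene1.png

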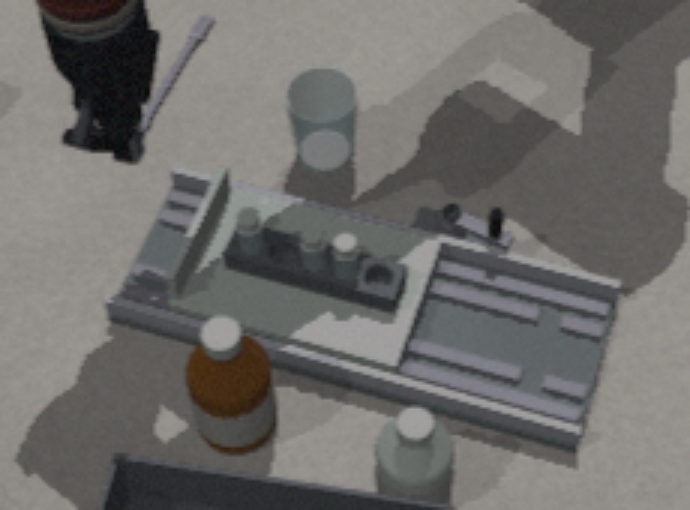

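View pics/wrist1.png

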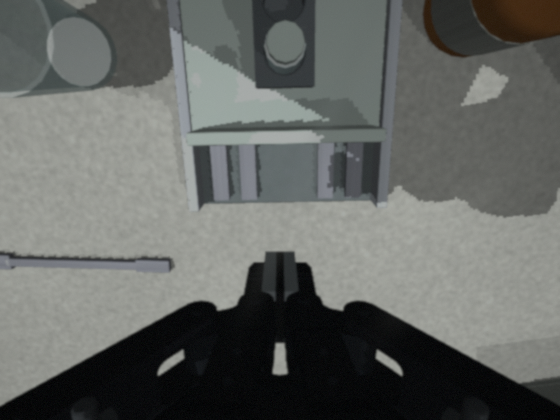

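Call:
drive_tool(commands="1 0 0.28 -0.4 -0.3;1 0.8 0.28 -0.4 -0.3;1 1.6 0.28 -0.4 -0.3;1 2.25 0.28 -0.4 -0.3;1 2.25 0.28 -0.4 -0.3;1 2.25 0.28 -0.4 -0.3")

```text
t: 1.95
tool_pos: [0.5836, -0.2209, 0.0427]
tool_rot: [1.311, 1.139, -1.31]
contact_force: [0.2, -0.8, 0.6]
opening: 0.0001
```

```bash
python3 -c "
from h import *
from station import ctrl
stat()
for n in('scene',):
    p,d=ctrl.get_image(n);cv2.imwrite(f'pics/{n}2.png',p if n=='wrist' else cv2.resize(p[140:310,150:380],None,fx=3,fy=3))
"
```

```text
t 1.95 tcp bed [-0.1889 -0.0025] z 0.0427 F [ 0.15 -0.77  0.58] open 8.54551629674052e-05
tool axes in bed
 [[-0.    -0.001 -1.   ]
 [-0.001 -1.     0.001]
 [-1.     0.001  0.   ]] 
yaw tool y: -90.05
```

View pics/scene2.png

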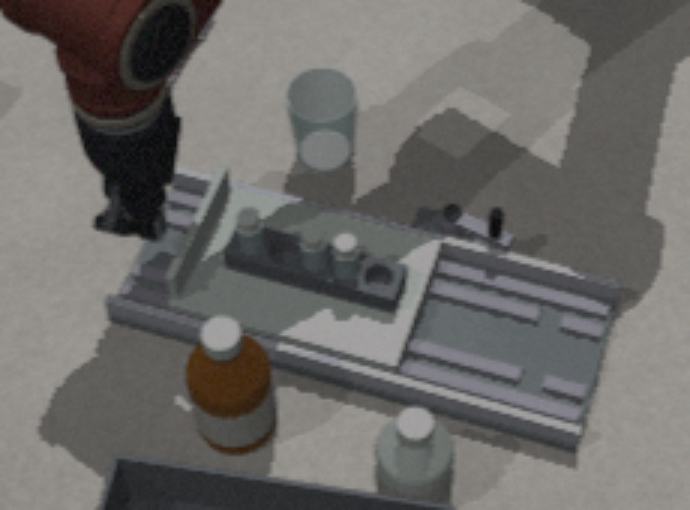

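Call:
drive_tool(commands="1 0 0 -0.15 0;1 0 0 -0.3 0;1 0 0 -0.4 0;1 0 0 -0.5 0;1 0 0 -0.55 0;1 0 0 -0.6 0;1 0 0 -0.65 0;1 0 0 -0.7 0")

```text
t: 2.67
tool_pos: [0.5874, -0.1936, 0.0417]
tool_rot: [1.308, 1.138, -1.311]
contact_force: [0.3, -5.9, 0.8]
opening: -0.0001
```

```bash
python3 -c "
from h import *
stat()"
```

```text
t 2.6667 tcp bed [-0.1613 -0.0025] z 0.0417 F [ 0.26 -5.93  0.76] open -5.796187583760536e-05
tool axes in bed
 [[-0.003  0.001 -1.   ]
 [-0.001 -1.    -0.001]
 [-1.     0.001  0.003]] 
yaw tool y: -89.97
```

Call:
drive_tool(commands="1 0 0 -0.08 0;1 0 0 -0.18 0;1 0 0 -0.28 0;1 0 0 -0.38 0;1 0 0 -0.48 0;1 0 0 -0.58 0;1 0 0 -0.68 0;1 0 0 -0.78 0")

```text
t: 3.33
tool_pos: [0.5918, -0.1629, 0.0418]
tool_rot: [1.308, 1.138, -1.311]
contact_force: [-0.4, -6.9, 0.6]
opening: 0.0002
```

Call:
drive_tool(commands="1 0 0 -0.1 0;1 0 0 -0.2 0;1 0 0 -0.3 0;1 0 0 -0.4 0;1 0 0 -0.5 0;1 0 0 -0.6 0;1 0 0 -0.7 0;1 0 0 -0.8 0")

```text
t: 4.0
tool_pos: [0.5962, -0.1312, 0.0417]
tool_rot: [1.308, 1.138, -1.311]
contact_force: [0.1, -4.7, 0.3]
opening: 0.0001
```

```bash
python3 -c "
from h import *
from station import ctrl
stat()
for n in('scene',):
    p,d=ctrl.get_image(n);cv2.imwrite(f'pics/{n}3.png',p if n=='wrist' else cv2.resize(p[140:310,150:380],None,fx=3,fy=3))
"
```

```text
t 4.0 tcp bed [-0.0983 -0.0026] z 0.0417 F [ 0.09 -4.72  0.3 ] open 0.0001146437524478905
tool axes in bed
 [[-0.003  0.    -1.   ]
 [-0.001 -1.    -0.   ]
 [-1.     0.001  0.003]] 
yaw tool y: -89.99
```

View pics/scene3.png

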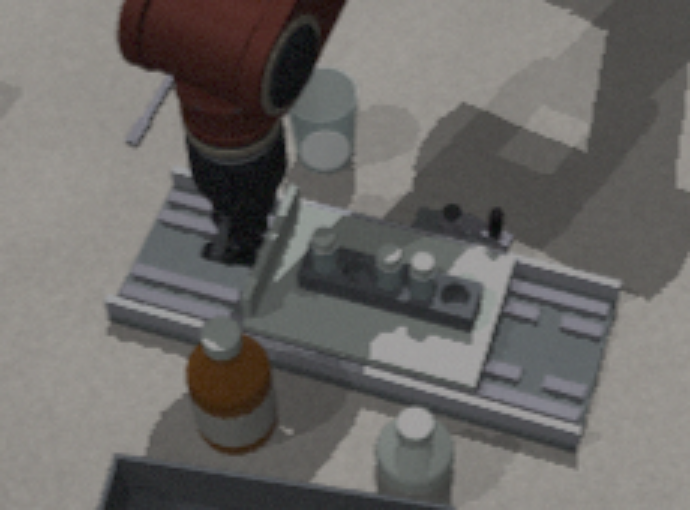

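Call:
drive_tool(commands="1 0 0 -0.1 0;1 0 0 -0.2 0;1 0 0 -0.3 0;1 0 0 -0.4 0;1 0 0 -0.5 0;1 0 0 -0.6 0;1 0 0 -0.7 0;1 0 0 -0.8 0")

```text
t: 4.72
tool_pos: [0.6005, -0.0994, 0.0417]
tool_rot: [1.308, 1.138, -1.311]
contact_force: [-1.0, -6.4, 0.4]
opening: 0.0001
```

Call:
drive_tool(commands="1 0 0 -0.08 0;1 0 0 -0.15 0;1 0 0 -0.22 0;1 0 0 -0.28 0;1 0 0 -0.34 0;1 0 0 -0.4 0;1 0 0 -0.44 0;1 0 0 -0.48 0")

```text
t: 5.38
tool_pos: [0.6032, -0.0804, 0.0417]
tool_rot: [1.308, 1.138, -1.311]
contact_force: [-1.0, -6.0, 1.2]
opening: 0.0001
```

```bash
python3 -c "
from h import *
stat()"
```

```text
t 5.3833 tcp bed [-0.047  -0.0026] z 0.0417 F [-0.98 -6.01  1.16] open 5.574021783740313e-05
tool axes in bed
 [[-0.003  0.    -1.   ]
 [-0.001 -1.    -0.   ]
 [-1.     0.001  0.003]] 
yaw tool y: -89.98
```

Now about 10 mm to go, so I'll use small steps and stop when the force jumps.

Call:
drive_tool(commands="1 0 0 -0.03 0;1 0 0 -0.06 0;1 0 0 -0.09 0;1 0 0 -0.12 0;1 0 0 -0.15 0;1 0 0 -0.17 0")

```text
t: 5.88
tool_pos: [0.6039, -0.0731, 0.0414]
tool_rot: [1.309, 1.139, -1.311]
contact_force: [-0.1, -5.7, 0.5]
opening: 0.0002
```

Call:
drive_tool(commands="1 0 0 -0.02 0;1 0 0 -0.04 0;1 0 0 -0.06 0")

```text
t: 6.13
tool_pos: [0.6042, -0.0709, 0.0413]
tool_rot: [1.308, 1.139, -1.311]
contact_force: [-0.5, -6.1, 0.2]
opening: -0.0001
```

Call:
drive_tool(commands="1 0 0 -0.02 0;1 0 0 -0.03 0;1 0 0 -0.04 0")

```text
t: 6.38
tool_pos: [0.6044, -0.0693, 0.0414]
tool_rot: [1.308, 1.139, -1.311]
contact_force: [-0.7, -7.1, 0.3]
opening: -0.0003
```

```bash
python3 -c "
from h import *
from station import ctrl
stat()
for n in('scene',):
    p,d=ctrl.get_image(n);cv2.imwrite(f'pics/{n}4.png',p if n=='wrist' else cv2.resize(p[140:310,150:380],None,fx=3,fy=3))
"
```

```text
t 6.3833 tcp bed [-0.0358 -0.0022] z 0.0414 F [-0.74 -7.09  0.25] open -0.0003096562339695595
tool axes in bed
 [[-0.002  0.    -1.   ]
 [-0.    -1.    -0.   ]
 [-1.     0.     0.002]] 
yaw tool y: -89.98
```

View pics/scene4.png

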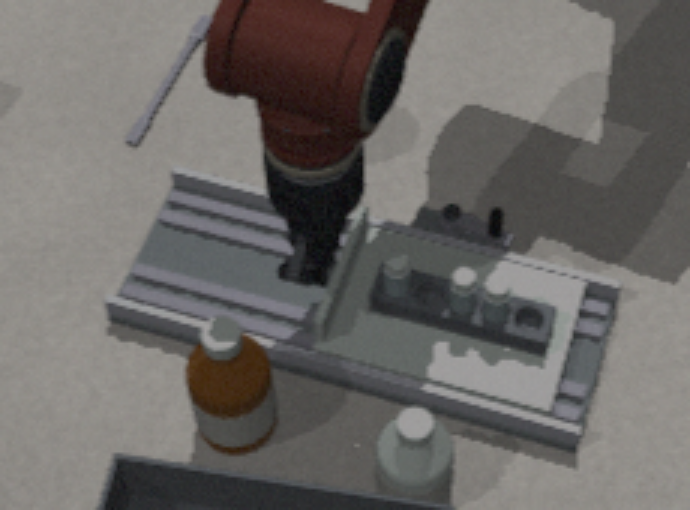

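Call:
drive_tool(commands="1 0 0 -0.02 0;1 0 0 -0.03 0;1 0 0 -0.04 0")

```text
t: 6.68
tool_pos: [0.6045, -0.0687, 0.0414]
tool_rot: [1.306, 1.138, -1.312]
contact_force: [-2.0, -10.4, -0.1]
opening: 0.0001
```

```bash
cat > z.py <<'E'
from h import *
from station import ctrl
import sys
stat()
for n in("scene","top"):
    p,d=ctrl.get_image(n);c=ctrl.camera_info(n);th,R,t=bed();K=c['K']
    uu,vv=np.meshgrid(np.arange(560),np.arange(420))
    P=(np.c_[(uu.ravel()-K[0,2])/K[0,0],(vv.ravel()-K[1,2])/K[0,0],np.ones(uu.size)]*d.ravel()[:,None])@c['T'][:3,:3].T+c['T'][:3,3]
    b=(P[:,:2]-t)@R
    g=lambda x0,x1,y0,y1:(b[:,0]>x0)&(b[:,0]<x1)&(b[:,1]>y0)&(b[:,1]<y1)&(d.ravel()>0)
    for nm,m in(("board right",g(.07,.15,-.055,-.032)),("board left",g(.07,.15,.03,.05)),("bench",g(-.1,.1,-.3,-.28))):print(n,nm,m.sum(),np.median(P[m,2]).round(4) if m.any() else None)
    cv2.imwrite(f'pics/{n}{sys.argv[1]}.png',cv2.resize(p[140:310,150:380] if n=="scene" else p[130:260,200:380],None,fx=3,fy=3))
E
python3 z.py 5
python3 - <<'E'
from h import *
for n in("scene","top"):
    c=np.load(n+"0.npz");d=c['d'];th,R,t=bed();K=c['K']
    uu,vv=np.meshgrid(np.arange(560),np.arange(420))
    P=(np.c_[(uu.ravel()-K[0,2])/K[0,0],(vv.ravel()-K[1,2])/K[0,0],np.ones(uu.size)]*d.ravel()[:,None])@c['T'][:3,:3].T+c['T'][:3,3]
    b=(P[:,:2]-t)@R
    g=lambda x0,x1,y0,y1:(b[:,0]>x0)&(b[:,0]<x1)&(b[:,1]>y0)&(b[:,1]<y1)&(d.ravel()>0)
    for nm,m in(("board right",g(-.05,.02,-.055,-.032)),("board left",g(-.05,.02,.03,.05)),("bench",g(-.1,.1,-.3,-.28))):print("before",n,nm,m.sum(),np.median(P[m,2]).round(4) if m.any() else None)
E
```

```text
t 6.6833 tcp bed [-0.0353 -0.0022] z 0.0414 F [ -2.01 -10.35  -0.12] open 0.00013460963878699907
tool axes in bed
 [[-0.004  0.001 -1.   ]
 [ 0.    -1.    -0.001]
 [-1.    -0.     0.004]] 
yaw tool y: -89.96
scene board right 285 0.029
scene board left 95 0.0294
scene bench 902 0.0036
top board right 187 0.03
top board left 166 0.0303
top bench 384 0.0051
before scene board right 224 0.0347
before scene board left 95 0.0349
before scene bench 898 0.0037
before top board right 162 0.0359
before top board left 144 0.0359
before top bench 385 0.0048
```

Call:
drive_tool(commands="1 0 0 0.2 0;1 0 0 0.6 0;1 -0.8 0 0.6 0;1 -1.8 0 0.6 0;1 -2.8 0 0.6 0;1 -2.8 0 0.6 0;1 -2.8 0 0.6 0")

```text
t: 7.37
tool_pos: [0.6036, -0.0905, 0.1574]
tool_rot: [1.313, 1.135, -1.305]
contact_force: [0.4, 0.6, 0.1]
opening: -0.0001
```

```bash
python3 z.py 6; python3 -c "
from h import *
goto(.115,.125,.15)"
```

```text
t 7.3667 tcp bed [-0.057  -0.0044] z 0.1574 F [0.43 0.64 0.06] open -0.00013665566511509284
tool axes in bed
 [[ 0.     0.    -1.   ]
 [-0.007 -1.    -0.   ]
 [-1.     0.007 -0.   ]] 
yaw tool y: -89.97
scene board right 265 0.0289
scene board left 90 0.029
scene bench 907 0.0037
top board right 190 0.0301
top board left 164 0.03
top bench 385 0.005
target [0.4992 0.0976 0.15  ] units [ 0.07  -3.16  -4.293] mm [   2.8 -126.4 -171.7]
```

View pics/scene6.png

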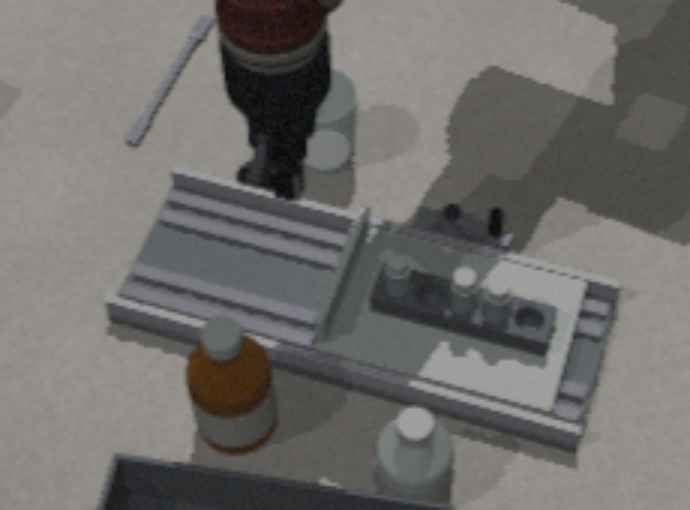

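View pics/top6.png

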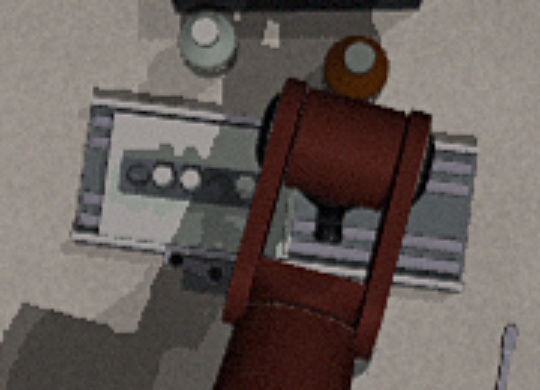

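```bash
python3 -c "
from h import *
from station import ctrl
print(ctrl.get_obs()['q'].round(2));goto(.12,.110,.15)"
```

```text
[-0.27  0.07  1.73  0.    1.34 -0.13]
target [0.5147 0.1005 0.15  ] units [ 0.07  -2.785 -4.418] mm [   2.8 -111.4 -176.7]
```

Call:
drive_tool(commands="1 0 -2.8 -4.4 -9;1 0 -2.8 -4.4 -9;1 0 -2.8 -4.4 -9;1 0 -2.8 -4.4 -9;1 0 -2.8 -4.4 -9;1 0 -2.8 -4.4 -9;1 0 -2.8 -4.4 -9;1 0 -2.8 -4.4 -9")

```text
t: 8.13
tool_pos: [0.5126, 0.1004, 0.1507]
tool_rot: [0.717, 1.453, -0.72]
contact_force: [-0.1, -0.0, -0.6]
opening: 0.0
```

```bash
python3 z.py 7; python3 -c "
from h import *
from station import ctrl
goto(.12,.110,.058)
p,d=ctrl.get_image('wrist');cv2.imwrite('pics/wrist7.png',p)"
```

```text
t 8.1333 tcp bed [0.1196 0.1121] z 0.1507 F [-0.12 -0.04 -0.55] open 4.2749741975641504e-05
tool axes in bed
 [[-0.     0.709 -0.705]
 [ 0.005 -0.705 -0.709]
 [-1.    -0.004 -0.003]] 
yaw tool y: -44.84
scene board right 266 0.0292
scene board left 94 0.0296
scene bench 887 0.0037
top board right 186 0.0302
top board left 113 0.03
top bench 384 0.0051
target [0.5147 0.1005 0.058 ] units [2.334 0.047 0.004] mm [93.3  1.9  0.1]
```

View pics/scene7.png

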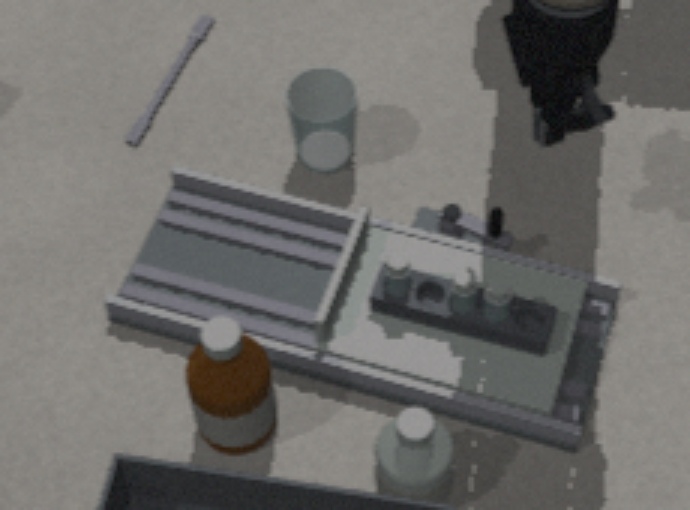

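View pics/wrist7.png

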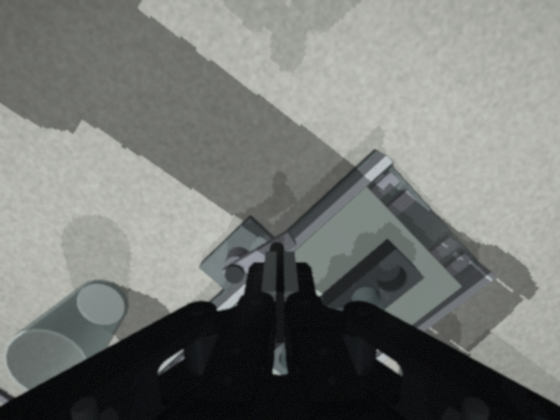

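Call:
drive_tool(commands="1 0.8 0 0 0;1 1.7 0 0 0;1 2.3 0 0 0;1 2.35 0 0 0;1 2.35 0 0 0")

```text
t: 8.7
tool_pos: [0.513, 0.0988, 0.0572]
tool_rot: [0.72, 1.452, -0.724]
contact_force: [0.2, -0.1, -0.3]
opening: -0.0002
```

```bash
python3 z.py 8
```

```text
t 8.7 tcp bed [0.1181 0.1115] z 0.0572 F [ 0.22 -0.13 -0.32] open -0.000174400142271101
tool axes in bed
 [[-0.001  0.706 -0.708]
 [ 0.005 -0.708 -0.706]
 [-1.    -0.004 -0.003]] 
yaw tool y: -45.07
scene board right 279 0.0288
scene board left 94 0.0293
scene bench 899 0.0038
top board right 184 0.0304
top board left 148 0.0304
top bench 375 0.0055
```

View pics/scene8.png

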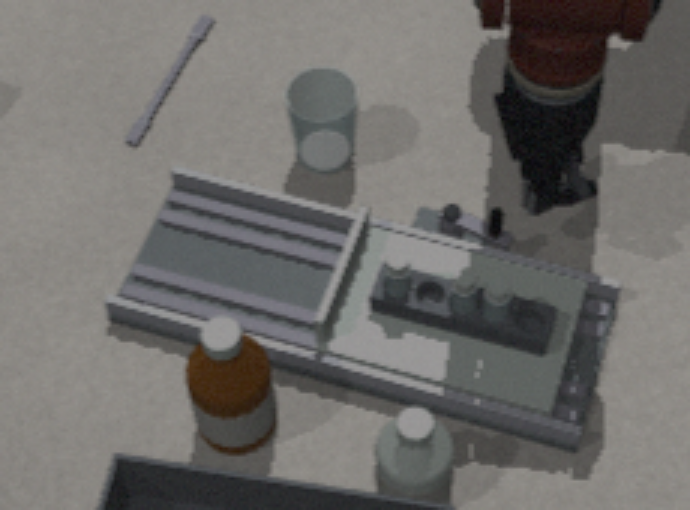

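Call:
drive_tool(commands="1 0 0 0.15 0;1 0 0 0.3 0;1 0 0 0.42 0;1 0 0 0.54 0;1 0 0 0.66 0;1 0 0 0.78 0;1 0 0 0.9 0;1 0 0 1.0 0")

```text
t: 9.47
tool_pos: [0.5391, 0.067, 0.0593]
tool_rot: [0.72, 1.448, -0.721]
contact_force: [-0.4, 2.0, -0.5]
opening: 0.0001
```

```bash
python3 z.py 9
```

```text
t 9.4667 tcp bed [0.0902 0.0813] z 0.0593 F [-0.42  2.01 -0.54] open 5.411118872775165e-05
tool axes in bed
 [[-0.     0.707 -0.707]
 [ 0.    -0.707 -0.707]
 [-1.    -0.     0.   ]] 
yaw tool y: -44.98
scene board right 273 0.029
scene board left 1502 0.284
scene bench 898 0.0038
top board right 183 0.0302
top board left 60 0.3525
top bench 386 0.0049
```

View pics/scene9.png

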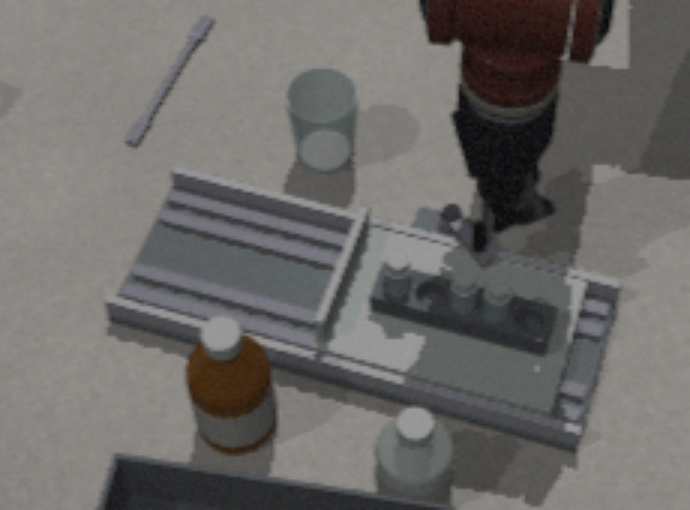

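Call:
drive_tool(commands="1 0 0 0.12 0;1 0 0 0.24 0;1 0 0 0.36 0;1 0 0 0.47 0;1 0 0 0.57 0;1 0 0 0.66 0;1 0 0 0.72 0;1 0 0 0.76 0")

```text
t: 10.23
tool_pos: [0.5568, 0.0429, 0.059]
tool_rot: [0.72, 1.449, -0.721]
contact_force: [-2.5, 0.8, 0.7]
opening: 0.0002
```

```bash
python3 z.py 10
```

```text
t 10.2333 tcp bed [0.0688 0.0604] z 0.059 F [-2.49  0.83  0.66] open 0.00016922819312463998
tool axes in bed
 [[-0.     0.707 -0.707]
 [ 0.001 -0.707 -0.707]
 [-1.    -0.001 -0.001]] 
yaw tool y: -45.0
scene board right 274 0.0292
scene board left 990 0.298
scene bench 892 0.0037
top board right 184 0.0313
top board left 189 0.3711
top bench 387 0.0049
```

View pics/scene10.png

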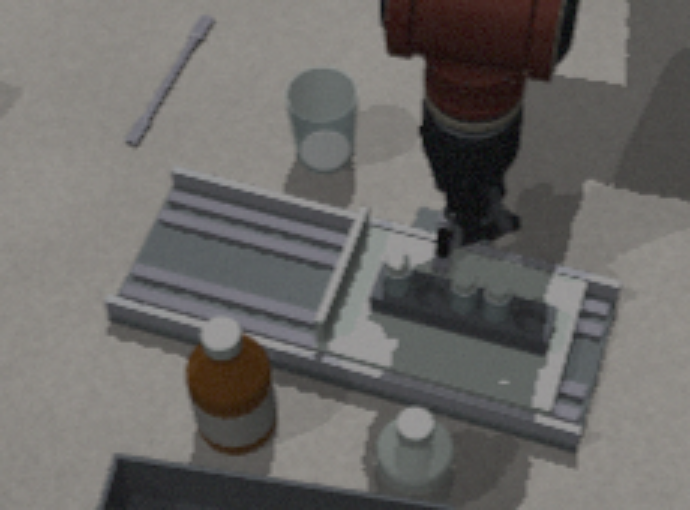

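Call:
drive_tool(commands="1 0 0 0.03 0;1 0 0 0.06 0;1 0 0 0.07 0")

```text
t: 10.58
tool_pos: [0.5592, 0.041, 0.0595]
tool_rot: [0.721, 1.447, -0.72]
contact_force: [-0.8, 1.1, -0.9]
opening: 0.0002
```

Call:
drive_tool(commands="1 0 0 -0.4 0;1 0 0 -1 0;1 -0.3 0 -1.6 0;1 -1.2 0 -2.2 0;1 -2 0 -3 0;1 -2 0 -3 0;1 -2 0 -3 0")

```text
t: 11.17
tool_pos: [0.4875, 0.1386, 0.1427]
tool_rot: [0.721, 1.442, -0.714]
contact_force: [0.3, -0.3, 0.1]
opening: -0.0001
```

```bash
python3 z.py 11
```

```text
t 11.1667 tcp bed [0.154  0.1422] z 0.1427 F [ 0.33 -0.32  0.13] open -6.748889332701853e-05
tool axes in bed
 [[ 0.002  0.709 -0.705]
 [-0.007 -0.705 -0.709]
 [-1.     0.006  0.004]] 
yaw tool y: -44.81
scene board right 268 0.0287
scene board left 88 0.0292
scene bench 909 0.0038
top board right 182 0.0307
top board left 165 0.0304
top bench 380 0.0053
```

View pics/scene11.png

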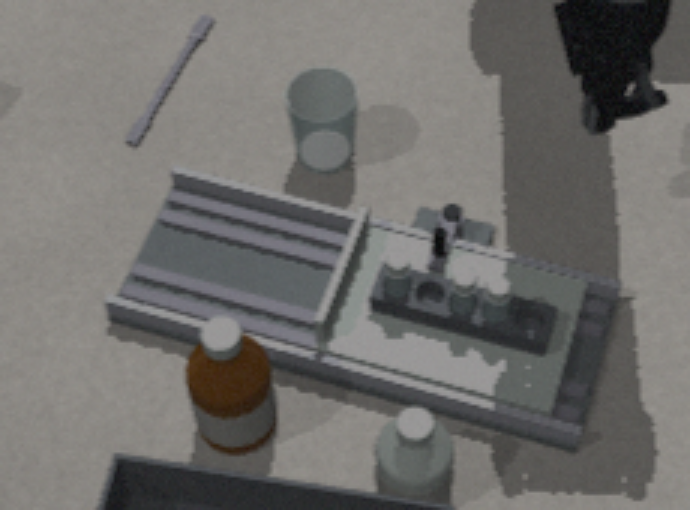

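View pics/top11.png

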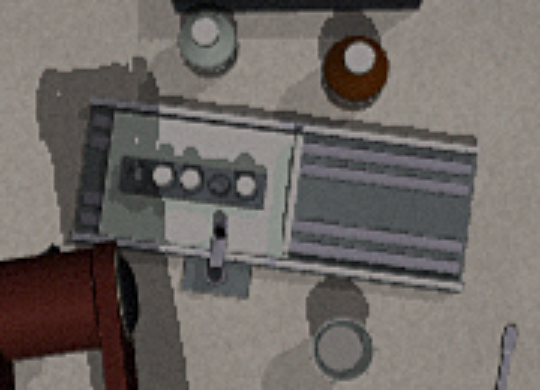

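```bash
python3 -c "
from h import *
top=np.load('top0.npz');sc=np.load('scene0.npz');th,R,t=bed()
B=lambda c,uv,z:(ray(c,uv,z)[:,:2]-t)@R
s=lambda u,v:[(u/3+149.67,v/3+139.67)]
w=lambda u,v:[(u/3+199.67,v/3+129.67)]
for P in (B(sc,s(441,231),.071),B(top,w(221,231),.071)):
    d=P[0]-[.05,.092];print(P,np.arctan2(-d[1],d[0]),np.hypot(*d))
print('pivot',B(top,w(214,280),.041),B(sc,s(452,212),.041))
print('plate rear top',B(top,w(300,132),.064),B(top,w(286,255),.064),B(sc,s(366,210),.064),B(sc,s(320,347),.064))
for c,n in((sc,'scene'),(top,'top')):
    pass
"
```

```text
[[0.05107694 0.05154178]] 1.5441839790521352 0.04047254818765358
[[0.04746213 0.05340649]] 1.6364606949664198 0.03867686084836108
pivot [[0.04965031 0.10287434]] [[0.04932388 0.09369217]]
plate rear top [[-0.01916535 -0.05727126]] [[-0.02076118  0.06894123]] [[-0.01677768  0.05810555]] [[-0.01014074 -0.07962466]]
```

```bash
python3 -c "
from station import ctrl
print(ctrl.finish_job())"
```

```text
the job is handed in; nothing more can be done
None
```

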